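# Set the washstand back in order

## Task

The stand has been wiped; put everything back where it belongs: the soap flat in the pink soap dish with its length along the dish's, the steel tumbler down through the ring of the chrome holder onto its foot, the blue cup on the blue round saucer, and the green bottle in the green tray with its long side along the tray's. Set each one down gently in the middle of its own place, not on a rim, keep the cup, tumbler and bottle upright throughout, and leave the cotton-bud jar and the nail brush where they are.

Things in the scene. Friction and masses are not known exactly. Their poses are not given: they have to be found in the camera images.
- soap: Butter-yellow bar of soap lying flat, 82 (x) x 54 (y) x 30 (z) mm, rounded edges, about 0.1 kg. Origin: centre of its underside; x along its length.
- bottle: Green plastic bottle with a white twist cap, standing, about 0.2 kg. Body 60 (x) x 42 (y) mm with upright sides from 0 to 82 mm height, shoulder to 96 mm, round cap 30 mm across from 98 to 122 mm (the top). Origin: centre of its underside, z up.
- cup: Blue plastic toothbrush cup, empty, open at the top, standing, about 0.07 kg. Round: 56 mm across at the foot, 64 mm at the rim, 95 mm tall, wall 3 mm. Origin: centre of its underside, z up.
- tumbler: Bare steel drinking tumbler, empty, open at the top, standing, about 0.13 kg. Round: 60 mm across at the foot, 64 mm at the rim, 100 mm tall, wall 2.5 mm. Origin: centre of its underside, z up.
- soap_dish: Pink glazed ceramic soap dish, fixed to the stand. A rounded rectangle, 126 (x) x 98 (y) mm outside; inside the rim 106 x 78 mm with 17 mm corner radius. The soap rests on four low ribs whose tops are 13 mm above the stand; the rim's top is 20 mm above the stand. Origin: centre of its underside, on the stand; x along its length.
- bottle_tray: Green rectangular rubber drip tray for the bottle, fixed to the stand. 94 (x) x 76 (y) mm outside; inside the rim 82 x 64 mm with 9 mm corner radius. Flat floor 4 mm above the stand, rim's top 9 mm. Origin: centre of its underside; x along its length.
- cup_saucer: Blue round drip saucer for the toothbrush cup, fixed to the stand. 96 mm across outside, 84 mm inside its rim; flat floor 4 mm above the stand, rim's top 9 mm. Origin: centre of its underside.
- tumbler_stand: Chrome tumbler holder, fixed to the stand: a round foot plate 100 mm across whose top is 6 mm above the stand, and on three thin posts an open wire ring, 84 mm across inside and 92 mm outside, its top 44 mm above the stand. The tumbler goes down through the ring and stands on the foot plate. Origin: centre of the foot's underside.
- bud_jar: Bystander: round glass jar of cotton buds with a pale wooden lid, 72 mm across, 96 mm tall with its knob. Loose; leave it alone. Origin: centre of its underside.
- nail_brush: Bystander: wooden nail brush lying bristles down, 95 (x) x 40 (y) x 39 (z) mm. Loose; leave it alone. Origin: centre of its underside.

How it is judged:
At the end, for the whole second after the job is handed in: Soap, tumbler, cup and bottle released and at rest, each in its own holder: centres within 14 mm, underside on the holder's floor (3 mm below to 4 mm above), level within 0.1 rad; soap and bottle turned along the holder's length within 0.26 rad, either way round (horizontal distance between soap and soap_dish below 0.014 m and z of soap in the frame of soap_dish between 0.01 and 0.017 m and angle between each of soap, bottle, cup, tumbler's own z axis and vertical below 0.1 rad and linear speed of each of soap, bottle, cup, tumbler below 0.02 m/s and angular speed of each of soap, bottle, cup, tumbler below 0.2 rad/s and contact force between each of soap, bottle, cup, tumbler and the fingers below 0.1 N and angle between the x axis of soap and the x axis of soap_dish, either way round below 0.26 rad and horizontal distance between bottle and bottle_tray below 0.014 m and z of bottle in the frame of bottle_tray between 0.001 and 0.008 m and angle between the x axis of bottle and the x axis of bottle_tray, either way round below 0.26 rad and horizontal distance between cup and cup_saucer below 0.014 m and z of cup in the frame of cup_saucer between 0.001 and 0.008 m and horizontal distance between tumbler and tumbler_stand below 0.014 m and z of tumbler in the frame of tumbler_stand between 0.003 and 0.01 m); the robot touches nothing.
It fails at once if the soap, bottle, cup or tumbler is let fall or flung (faster than 0.6 m/s while not held) ((contact force between soap and the fingers below 0.05 N and linear speed of soap above 0.6 m/s) or (contact force between bottle and the fingers below 0.05 N and linear speed of bottle above 0.6 m/s) or (contact force between cup and the fingers below 0.05 N and linear speed of cup above 0.6 m/s) or (contact force between tumbler and the fingers below 0.05 N and linear speed of tumbler above 0.6 m/s)).
It fails at once if the bottle, cup or tumbler is tipped by more than 0.6 rad (angle between any of bottle, cup, tumbler's own z axis and vertical above 0.6 rad).
It fails at once if the cotton-bud jar is pushed more than 20 mm or knocked over (distance of bud_jar from where it was at the start of the episode above 0.02 m or angle between bud_jar's own z axis and vertical above 0.4 rad).
It fails at once if the nail brush is pushed more than 20 mm or knocked over (distance of nail_brush from where it was at the start of the episode above 0.02 m or angle between nail_brush's own z axis and vertical above 0.4 rad).
It also fails if it takes over 128 s, if anything falls off the work surface, if the arm or the gripper's body presses on something with over 40 N, if the wrist force passes 120 N, or if a joint passes its speed limit or range.

## Robot

A 6-joint arm with a two-finger parallel gripper is mounted at the origin on the work surface. World frame = base frame: x ahead of the robot, y to its left, z up, the work surface at z = 0. Lengths are in m, angles in rad, forces in N, time in s.
With the tool pointing down it reaches from about 0.325 to 0.9 m from the base axis. Payload 6.1 kg.
Tool frame: the origin (TCP) lies midway between the tips of the shut fingers; the grasp point (between the pads) lies 19 mm behind it; x points along the fingers, y is the direction in which the jaws open and shut, and the axes are right-handed (so a half turn about x gives the same grasp; the last joint's range is limited). The gripper opens to 85 mm and grips with 20 to 120 N. Pads are 22 mm wide; open, the fingers measure 114 mm over their backs; the gripper's body (76 mm by 85 mm) begins 54 mm behind the grasp point. The pads swing forward as they close: fully open they stand 13 mm farther back than shut.
Start: joints at [1.208, 0.22, 1.526, -0, 1.395, -0.126], TCP at [0.147, 0.608, 0.231] pointing down, gripper open.
Joint ranges: [-2.98, 2.98], [-0.91, 2.08], [0.09, 2.57], [-1.24, 4.39], [0.2, 2.65], [-2.68, 2.68]. Speed limits (rad/s): [2.57, 2.57, 3.01, 3.14, 3.14, 3.14].

## Interface

Orientations are given as [roll, pitch, yaw] about the fixed x, y, z axes, in that order (R = Rz(yaw) Ry(pitch) Rx(roll)).
In Python, from plant import movep, move_l, set_joints, gripper_to, hold, inverse_kinematics, observe, get_image, get_calibration, Unreachable, job_done gives the robot as it stands. Calls block until the motion is done:
- movep(position, orientation): joint-space move of the TCP to a pose.
- move_l(position, feed=0.15, rotation=None, max_force=None): straight line of the TCP; rotation=None keeps the orientation; feed is the mean speed in m/s. With max_force (N) it stops when the force on the tool has changed by that much, and returns True; else False.
- set_joints(angles): joint-space move.
- gripper_to(opening, f_grip=None): finger opening in m; f_grip is the grip in N (None keeps the last); returns when the fingers have stopped.
- hold(seconds).
- inverse_kinematics(position, orientation): joint angles nearest the present ones, or None.
- observe(): the state.
- get_image(name): name is "side" or "top" or "wrist"; returns (picture, depth): 480x640x3 uint8, red, green, blue; 480x640 float32, m along the optical axis (not along the pixel's ray), 0 where there is no reading.
- get_calibration(name): a dict with "intrinsics" (3x3 intrinsics, pixels), "world_from_camera" (4x4, takes a point from camera to world coordinates). Camera axes: x right, y down, z forward; pixel columns grow to the right and rows downward; lengths in m; the calibration is good to about 2 mm. A picture is of the moment at which its call begins: read the wrist's pose just before it. get_calibration takes no time and is no camera call; for the wrist camera it gives the pose at the moment of the call.
A pose or a line that the arm cannot do raises Unreachable and nothing moves.
- job_done(): hands the job in, once; it reports no verdict.
The state is a dict: "time_s": time; "q": joint angles; "joint_velocities": joint speeds; "joint_torque": joint torques, N m; "eef_pos": TCP position; "tcp_rot": TCP orientation; "ft_force": force on the tool from outside, world axes, zero at the start; "torque": the same for the moment, N m; "opening": finger opening in m.
Only numpy, scipy, OpenCV 4.12 (cv2) and the standard library are available. Lean on these libraries where they do the work, as an engineer would, in place of code of your own. Each camera call takes 0.05 s, during which the arm holds its last target. There are 200 camera calls.

## Working session

There is one attempt and no reset: what is moved stays moved. The work goes in short steps, each a Python script; the robot and the scene stay as the last script left them, time stands still between calls to the robot, and variables do not carry over. Pictures are saved under pics/ and viewed, about 12 in all and at most 16, crops included, and the job is handed in when it is done.

```bash
ls; mkdir -p pics
python3 - <<'E'
from plant import *
import cv2, numpy as np
for n in ["top","side"]:
    p,d=get_image(n); c=get_calibration(n)
    np.savez(f"{n}0.npz",p=p,d=d,K=c["intrinsics"],T=c["world_from_camera"])
    cv2.imwrite(f"pics/{n}0.png",p[:,:,::-1])
    print(n,c,(d==0).mean())
print(observe())
E
```

```text
pics
top {'intrinsics': array([[512.95100937,   0.        , 319.47896171],
       [  0.        , 512.95100937, 230.49535947],
       [  0.        ,   0.        ,   1.        ]]), 'world_from_camera': array([[-0.00211885, -0.98984867,  0.14210953,  0.44955104],
       [-0.9995722 , -0.00204901, -0.02917575, -0.07253143],
       [ 0.02917076, -0.14211056, -0.98942087,  1.19094101],
       [ 0.        ,  0.        ,  0.        ,  1.        ]])} 0.0038346354166666667
side {'intrinsics': array([[568.07146109,   0.        , 314.30986589],
       [  0.        , 568.07146109, 234.73416874],
       [  0.        ,   0.        ,   1.        ]]), 'world_from_camera': array([[-0.92535817, -0.28188453,  0.25348248,  0.31527878],
       [-0.37898071,  0.67152107, -0.63673627,  0.6651185 ],
       [ 0.00926728, -0.68527407, -0.72822631,  0.91744059],
       [ 0.        ,  0.        ,  0.        ,  1.        ]])} 0.0039453125
{'time_s': 0.1, 'q': array([ 1.20789256e+00,  2.21109573e-01,  1.52751842e+00,  1.42873798e-05,
        1.39471530e+00, -1.26124568e-01]), 'joint_velocities': array([ 0.00057792, -0.00095096, -0.00079931,  0.00223018,  0.00071634,
        0.00056059]), 'joint_torque': array([ 1.12806687e-03, -4.98247540e+01, -3.90548015e+01, -3.47096548e-04,
        5.63006761e-03,  1.18746075e-05]), 'eef_pos': array([0.14642342, 0.60703491, 0.2303205 ]), 'tcp_rot': array([-1.70495326,  1.56904563, -1.94173498]), 'ft_force': array([-0.21698881,  0.238459  , -0.55725361]), 'torque': array([-0.02535252,  0.04821976, -0.02637329]), 'opening': 0.08543969746607834}
```

View pics/top0.png

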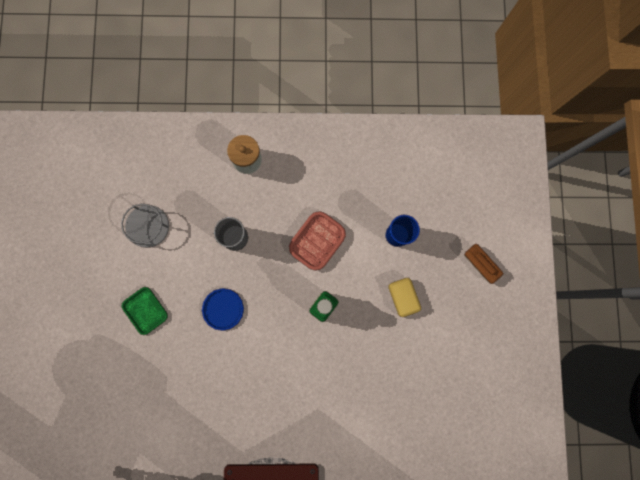

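View pics/side0.png

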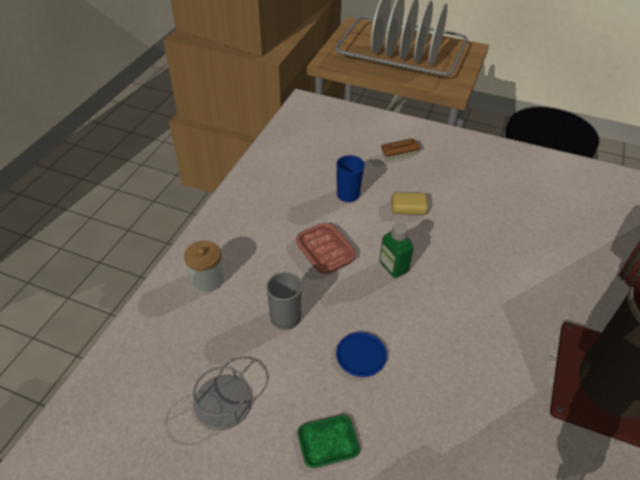

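```bash
cat > see.py <<'E'
import numpy as np, cv2
def cloud(p,d,K,T):
    v,u=np.mgrid[:480,:640]
    c=np.stack([(u-K[0,2])/K[0,0]*d,(v-K[1,2])/K[1,1]*d,d],-1)
    return c@T[:3,:3].T+T[:3,3]
def comps(p,d,K,T,lo=0.005,minpx=60):
    """connected blobs above the table; yields (label mask, world points)"""
    W=cloud(p,d,K,T); z=W[...,2]
    m=((d>0)&(z>lo)&(z<0.2)&(W[...,0]>0.2)&(W[...,0]<1.1)&(abs(W[...,1])<0.8)).astype(np.uint8)
    n,l,s,c=cv2.connectedComponentsWithStats(m)
    for i in range(1,n):
        if s[i,4]>=minpx: yield c[i],l==i,W
E
python3 - <<'E'
from see import *
for n in ["top","side"]:
    D=np.load(n+"0.npz"); p,d,K,T=[D[k] for k in "pdKT"]
    W=cloud(p,d,K,T); 
    s=(d>0)&(abs(W[...,2])<0.004)
    print(n,"table z",np.median(W[s][:,2]),W[s][:,2].std())
    for c,m,W in comps(p,d,K,T):
        w=W[m]; z=w[:,2]; zt=np.percentile(z,97); t=w[z>zt-0.012]
        q=t[:,:2].astype(np.float32)*1000
        r=cv2.minAreaRect(q); cc=cv2.minEnclosingCircle(q)
        print(c.round(),m.sum(),"col",np.median(p[m],0),"ztop %.3f"%zt,"rect",np.round(r[0]),np.round(r[1]),round(r[2]),"circ",np.round(cc[0]),round(cc[1],1))
E
```

```text
top table z 0.0007220342776850242 0.001841686916763089
[244. 154.] 1039 col [131.  95.  59.] ztop 0.092 rect [790.  65.] [69. 70.] 81 circ [790.  65.] 35.9
[145. 225.] 1249 col [107. 104. 101.] ztop 0.046 rect [630. 293.] [90. 89.] 36 circ [630. 293.] 45.9
[317. 240.] 2160 col [148.  84.  71.] ztop 0.023 rect [ 595. -101.] [ 97. 125.] 53 circ [ 596. -101.] 69.3
[403. 230.] 724 col [ 9. 27. 69.] ztop 0.098 rect [ 610. -289.] [64. 64.] 1 circ [ 611. -289.] 33.3
[230. 233.] 707 col [58. 57. 55.] ztop 0.103 rect [603.  89.] [64. 63.] 45 circ [603.  89.] 32.7
[483. 263.] 744 col [103.  62.  33.] ztop 0.042 rect [ 541. -483.] [91. 38.] 40 circ [ 542. -484.] 47.2
[404. 297.] 872 col [179. 151.  77.] ztop 0.035 rect [ 466. -300.] [81. 54.] 18 circ [ 465. -300.] 44.6
[144. 311.] 818 col [30. 91. 44.] ztop 0.013 rect [435. 290.] [97. 80.] 37 circ [437. 290.] 55.0
[223. 309.] 827 col [ 17.  47. 117.] ztop 0.013 rect [440. 113.] [93. 93.] 81 circ [438. 113.] 49.5
[323. 306.] 553 col [49. 84. 50.] ztop 0.125 rect [ 446. -113.] [29. 29.] 89 circ [ 445. -114.] 15.6
side table z 0.000763603903487619
[... 337 characters left out ...]
47.] 1961 col [124.  76.  64.] ztop 0.022 rect [ 595. -100.] [ 99. 129.] 54 circ [ 595. -100.] 68.8
[396. 250.] 1356 col [39.5 78.  43. ] ztop 0.124 rect [ 445. -113.] [32. 31.] 10 circ [ 445. -113.] 16.9
[204. 265.] 1640 col [108.  89.  61.] ztop 0.087 rect [789.  66.] [71. 72.] 62 circ [790.  64.] 38.1
[284. 299.] 1710 col [81.5 81.  78. ] ztop 0.102 rect [603.  90.] [64. 66.] 23 circ [603.  89.] 34.1
[361. 354.] 1032 col [13. 43. 98.] ztop 0.011 rect [439. 114.] [94. 95.] 66 circ [438. 113.] 48.6
[222. 399.] 2232 col [93. 92. 89.] ztop 0.046 rect [630. 293.] [90. 90.] 31 circ [630. 294.] 47.4
[327. 441.] 1210 col [27. 80. 40.] ztop 0.011 rect [436. 289.] [95. 78.] 37 circ [436. 289.] 54.1
```

Run:
```python
from see import *
from plant import *
P=[];S=[]
for n in ["top","side"]:
    D=np.load(n+"0.npz"); p,d,K,T=[D[k] for k in "pdKT"]; W=cloud(p,d,K,T)
    for cx,cy,lo,hi,name in [(446,-113,.02,.096,"bottle"),(466,-300,.01,.05,"soap"),(595,-101,.008,.05,"dish"),(436,290,.006,.05,"tray")]:
        m=(np.hypot(W[...,0]-cx/1e3,W[...,1]-cy/1e3)<.09)&(W[...,2]>lo)&(W[...,2]<hi)&(d>0)
        P.append((name,W[m][:,:2]))
for name in ["bottle","soap","dish","tray"]:
    q=np.vstack([b for a,b in P if a==name]).astype(np.float32)*1000
    c,(w,h),a=cv2.minAreaRect(q); print(name,len(q),np.round(c,1),round(w),round(h),"long dir",round(a if w>h else a+90,1))
pi=np.pi
for nm,x,y,z,yaws in [("tum",.603,.089,.055,range(-180,180,30)),("ring",.63,.293,.06,range(-180,180,30)),("cup",.61,-.289,.05,range(-180,180,30)),("sauc",.439,.113,.05,range(-180,180,30)),
  ("soap",.466,-.3,.01,(19,-161)),("dish",.595,-.1,.023,(-37,143)),("tray",.436,.29,.059,(37,-143)),("bot",.446,-.113,.055,range(-180,180,30))]:
    for yw in yaws:
        q=inverse_kinematics([x,y,z],[0,pi/2,np.radians(yw)])
        if q is not None: print(nm,yw,np.round(q,2))
```

```text
bottle 1260 [ 473.7 -115. ] 62 123 long dir 175.7
soap 1599 [ 465.  -298.8] 82 60 long dir 19.4
dish 3936 [ 594.9 -101. ] 129 139 long dir 109.8
tray 1655 [435.4 290. ] 158 172 long dir 162.7
tum -180 [ 0.02  0.37  1.7  -0.    1.08  1.59]
tum -150 [ 0.02  0.37  1.7  -0.    1.08  1.06]
tum -120 [ 0.02  0.37  1.7  -0.    1.08  0.54]
tum -90 [ 0.02  0.37  1.7  -0.    1.08  0.02]
tum -60 [ 0.02  0.37  1.7  -0.    1.08 -0.51]
tum -30 [ 0.02  0.37  1.7  -0.    1.08 -1.03]
tum 0 [ 0.02  0.37  1.7  -0.    1.08 -1.55]
tum 30 [ 0.02  0.37  1.7   0.    1.08 -2.08]
tum 60 [ 0.02  0.37  1.7   0.    1.08 -2.6 ]
tum 120 [0.02 0.37 1.7  0.   1.08 2.64]
tum 150 [0.02 0.37 1.7  0.   1.08 2.11]
ring -180 [0.32 0.54 1.45 0.   1.15 1.89]
ring -150 [ 0.32  0.54  1.45 -0.    1.15  1.37]
ring -120 [ 0.32  0.54  1.45 -0.    1.15  0.85]
ring -90 [ 0.32  0.54  1.45 -0.    1.15  0.32]
ring -60 [ 0.32  0.54  1.45 -0.    1.15 -0.2 ]
ring -30 [ 0.32  0.54  1.45 -0.    1.15 -0.73]
ring 0 [ 0.32  0.54  1.45 -0.    1.15 -1.25]
ring 30 [ 0.32  0.54  1.45  0.    1.15 -1.77]
ring 60 [ 0.32  0.54  1.45  0.    1.15 -2.3 ]
[... 1051 characters left out ...]
.62]
soap -161 [-0.71  0.32  1.86 -0.    0.96  0.52]
dish -37 [-0.3   0.4   1.73 -0.    1.02 -1.22]
dish 143 [-0.3   0.4   1.73  0.    1.02  1.92]
tray 37 [ 0.44  0.18  1.93 -0.    1.04 -1.78]
tray -143 [ 0.44  0.18  1.93 -0.    1.04  1.36]
bot -180 [-0.42  0.04  2.09 -0.    1.01  1.15]
bot -150 [-0.42  0.04  2.09 -0.    1.01  0.63]
bot -120 [-0.42  0.04  2.09 -0.    1.01  0.1 ]
bot -90 [-0.42  0.04  2.09 -0.    1.01 -0.42]
bot -60 [-0.42  0.04  2.09 -0.    1.01 -0.94]
bot -30 [-0.42  0.04  2.09 -0.    1.01 -1.47]
bot 0 [-0.42  0.04  2.09  0.    1.01 -1.99]
bot 30 [-0.42  0.04  2.09  0.    1.01 -2.51]
bot 120 [-0.42  0.04  2.09  0.    1.01  2.2 ]
bot 150 [-0.42  0.04  2.09  0.    1.01  1.67]
```

Run:
```python
from see import *
from plant import *
for n in ["top","side"]:
    D=np.load(n+"0.npz"); p,d,K,T=[D[k] for k in "pdKT"]; W=cloud(p,d,K,T)
    for cx,cy,r,lo,hi,name in [(446,-113,.04,.01,.08,"bottle"),(446,-113,.04,.08,.1,"shoulder")]:
        m=(np.hypot(W[...,0]-cx/1e3,W[...,1]-cy/1e3)<r)&(W[...,2]>lo)&(W[...,2]<hi)&(d>0)
        q=(W[m][:,:2]*1000).astype(np.float32)
        c,(w,h),a=cv2.minAreaRect(q); print(n,name,len(q),np.round(c,1),round(w),round(h),round(a if w>h else a+90,1))
pos=[.446,-.113,.36]
movep(pos,[0,np.pi/2,np.radians(-120)]); hold(.3)
c=get_calibration("wrist"); p,d=get_image("wrist")
np.savez("wr1.npz",p=p,d=d,K=c["intrinsics"],T=c["world_from_camera"])
o=observe();print(o["time_s"],o["eef_pos"],o["ft_force"]); print(c)
cv2.imwrite("pics/wr1.png",p[:,:,::-1])
W=cloud(p,d,c["intrinsics"],c["world_from_camera"])
for lo,hi in [(.01,.08),(.08,.1),(.11,.13)]:
        m=(np.hypot(W[...,0]-.446,W[...,1]+.113)<.045)&(W[...,2]>lo)&(W[...,2]<hi)&(d>0)
        q=(W[m][:,:2]*1000).astype(np.float32)
        if len(q)>5:
            cc,(w,h),a=cv2.minAreaRect(q); print(lo,len(q),np.round(cc,1),round(w),round(h),round(a if w>h else a+90,1))
```

```text
top bottle 36 [ 445.8 -113.4] 43 60 142.6
top shoulder 335 [ 445.4 -113.6] 41 59 143.4
side bottle 732 [445.7 -98.1] 34 66 178.3
side shoulder 343 [ 444.3 -111.8] 41 57 139.7
3.2333 [ 0.44607723 -0.11282362  0.35996645] [-0.39370549 -0.69138897  0.3677765 ]
{'intrinsics': array([[418.24220263,   0.        , 314.15943373],
       [  0.        , 418.24220263, 233.82547153],
       [  0.        ,   0.        ,   1.        ]]), 'world_from_camera': array([[ 8.66356772e-01, -4.81464311e-01, -1.32733042e-01,
         4.80161541e-01],
       [-4.99425586e-01, -8.35110113e-01, -2.30575767e-01,
        -5.39951917e-02],
       [ 1.67297273e-04,  2.66051154e-01, -9.63958897e-01,
         5.02225668e-01],
       [ 0.00000000e+00,  0.00000000e+00,  0.00000000e+00,
         1.00000000e+00]])}
0.01 453 [ 446.2 -112.1] 43 60 143.1
0.08 1307 [ 445.9 -112.3] 41 58 143.0
0.11 864 [ 445.9 -112.3] 31 31 131.0
```

View pics/wr1.png

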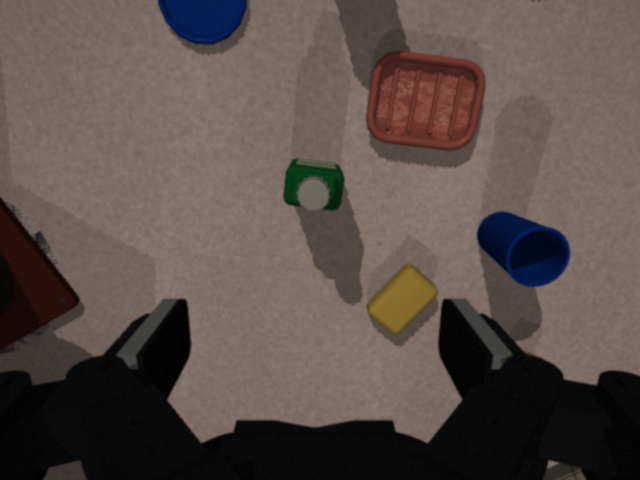

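```bash
cat > pp.py <<'E'
from plant import *
import numpy as np
def rot(deg): return [0,np.pi/2,np.radians(deg)]
def say(t):
    o=observe(); print(t,"t%.1f"%o["time_s"],o["eef_pos"].round(4),"F",o["ft_force"].round(1),"open %.4f"%o["opening"],flush=True)
def pick(x,y,z,yaw,grip,up=0.1):
    """approach from above, close, lift by up; z = TCP height above the object's underside"""
    movep([x,y,z+0.13],rot(yaw)); gripper_to(0.085)
    hit=move_l([x,y,z],feed=0.1,max_force=6); hold(.2); say(f"at grasp, hit={hit}")
    if hit: raise SystemExit("unexpected contact")
    gripper_to(0.0,f_grip=grip); hold(.2); say("closed")
    move_l([x,y,z+up],feed=0.12); say("lifted")
def place(x,y,z,floor,yaw,up=0.1,via=()):
    """carry level at height, lower onto floor (m above table), release, retreat"""
    for vx,vy in via: move_l([vx,vy,z+up],feed=0.25)
    move_l([x,y,z+up],feed=0.25,rotation=rot(yaw)); hold(.2)
    move_l([x,y,z+floor+0.008],feed=0.1); hold(.3); say("above")
    hit=move_l([x,y,z+floor-0.003],feed=0.02,max_force=4); say(f"down, hit={hit}")
    gripper_to(0.085); hold(.2)
    move_l([x,y,z+0.15],feed=0.15); say("away")
E
python3 - <<'E'
from pp import *
pick(.446,-.1125,.055,-37,40)
E
```

```text
at grasp, hit=False t6.4 [ 0.4464 -0.1126  0.0555] F [ 0.2 -1.  -0.3] open 0.0850
closed t7.1 [ 0.4461 -0.1127  0.0552] F [-1.4 -1.3  2.2] open 0.0416
lifted t8.1 [ 0.4453 -0.1122  0.154 ] F [ 0.6  0.2 -1.9] open 0.0415
```

Run:
```python
from pp import *
place(.4357,.290,.055,.004,37)
pick(.603,.089,.055,-60,30,up=.12)
```

```text
above t11.3 [0.436  0.2902 0.0675] F [-0.6  0.3 -1.7] open 0.0413
down, hit=True t11.8 [0.436  0.2899 0.059 ] F [ 0.  -0.6  3.3] open 0.0412
away t13.6 [0.435  0.2897 0.2038] F [0.5 0.4 0.2] open 0.0850
at grasp, hit=False t16.6 [0.6034 0.089  0.0556] F [0.7 0.2 0.4] open 0.0848
closed t17.2 [0.6034 0.089  0.0554] F [-0.3  0.5  3.3] open 0.0616
lifted t18.3 [0.6023 0.089  0.1738] F [-0.6 -0.  -1.7] open 0.0618
```

Run:
```python
from pp import *
place(.630,.293,.055,.006,-60,up=.12)
pick(.6105,-.2887,.05,-60,25,up=.13)
```

```text
above t21.0 [0.6303 0.2931 0.0696] F [ 0.8 -0.7 -1.4] open 0.0616
down, hit=True t21.4 [0.6301 0.2931 0.0613] F [-0.3  0.7  3.6] open 0.0619
away t23.1 [0.6292 0.2928 0.2034] F [-0.  -0.8 -0.8] open 0.0851
at grasp, hit=False t27.1 [ 0.6109 -0.2889  0.0507] F [ 0.4 -0.4 -0.2] open 0.0850
closed t27.6 [ 0.6109 -0.289   0.0506] F [-0.3  0.   3.4] open 0.0633
lifted t28.9 [ 0.6099 -0.2883  0.1786] F [-0.3 -0.1  0. ] open 0.0632
```

Run:
```python
from pp import *
place(.439,.1132,.05,.004,-60,up=.13)
pick(.4655,-.2995,.010,-161,40)
```

```text
above t32.6 [0.4393 0.1132 0.0623] F [ 0.6  0.9 -0.9] open 0.0631
down, hit=True t33.0 [0.4389 0.1131 0.0543] F [-1.2 -1.   4.2] open 0.0633
away t34.7 [0.4383 0.1131 0.1989] F [-0.3  0.9 -0.7] open 0.0850
at grasp, hit=False t38.1 [ 0.4658 -0.2998  0.0106] F [0.1 0.1 0.6] open 0.0850
closed t38.7 [ 0.4658 -0.2997  0.0103] F [-1.2 -0.3  3.5] open 0.0528
lifted t39.7 [ 0.4649 -0.299   0.109 ] F [-0.2 -0.3 -1.5] open 0.0531
```

Run:
```python
from pp import *
from see import *
place(.595,-.1008,.010,.013,143)
movep([.35,-.30,.35],rot(-120)); hold(.5)
for n in ["top","side"]:
    p,d=get_image(n); c=get_calibration(n); K,T=c["intrinsics"],c["world_from_camera"]
    cv2.imwrite(f"pics/{n}1.png",p[:,:,::-1]); W=cloud(p,d,K,T)
    for nm,x,y,r,lo,hi in [("bottlebody",.4357,.290,.04,.06,.104),("cap",.4357,.290,.04,.115,.14),("tumbler rim",.63,.293,.04,.095,.12),("cup rim",.439,.113,.04,.085,.11),
      ("soap",.595,-.101,.048,.036,.06),("jar",.79,.065,.06,.06,.11),("brush",.541,-.483,.07,.03,.06)]:
        m=(np.hypot(W[...,0]-x,W[...,1]-y)<r)&(W[...,2]>lo)&(W[...,2]<hi)&(d>0)
        if m.sum()<8: print(n,nm,m.sum());continue
        cc,(w,h),a=cv2.minAreaRect((W[m][:,:2]*1000).astype(np.float32))
        print(n,nm,m.sum(),np.round(cc,1),round(w),round(h),round(a if w>h else a+90,1),"ztop %.4f"%np.percentile(W[m][:,2],97))
```

```text
above t42.4 [ 0.5954 -0.1009  0.0316] F [-0.6  0.2 -1. ] open 0.0528
down, hit=True t42.8 [ 0.5951 -0.1008  0.0233] F [-0.4 -1.   4.3] open 0.0532
away t44.5 [ 0.5942 -0.1006  0.1587] F [ 0.9 -0.2 -0.4] open 0.0853
top bottlebody 461 [436.9 287.2] 60 43 37.3 ztop 0.1028
top cap 202 [437.6 287.1] 30 29 47.6 ztop 0.1299
top tumbler rim 236 [630.3 293. ] 64 63 89.4 ztop 0.1101
top cup rim 234 [439.2 112.9] 64 65 122.0 ztop 0.1036
top soap 805 [ 595.  -101.1] 54 82 142.5 ztop 0.0477
top jar 846 [789.6  65. ] 71 70 86.8 ztop 0.0926
top brush 450 [ 540.8 -482.5] 91 40 41.1 ztop 0.0423
side bottlebody 948 [435.2 289.7] 60 42 36.0 ztop 0.1016
side cap 362 [436.1 288.8] 29 30 151.0 ztop 0.1289
side tumbler rim 480 [629.5 293.3] 64 66 135.7 ztop 0.1092
side cup rim 506 [439.2 112.8] 64 66 174.1 ztop 0.1016
side soap 712 [ 595. -100.] 54 83 143.9 ztop 0.0467
side jar 1017 [789.   66.5] 71 72 150.0 ztop 0.0923
side brush 252 [ 541.1 -481. ] 91 40 37.5 ztop 0.0417
```

View pics/top1.png

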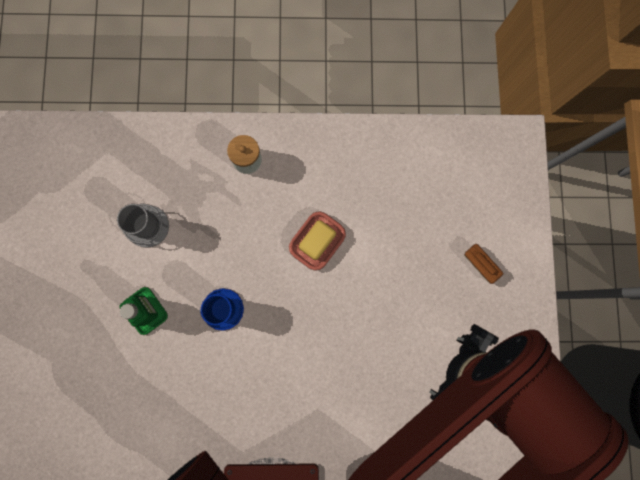

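View pics/side1.png

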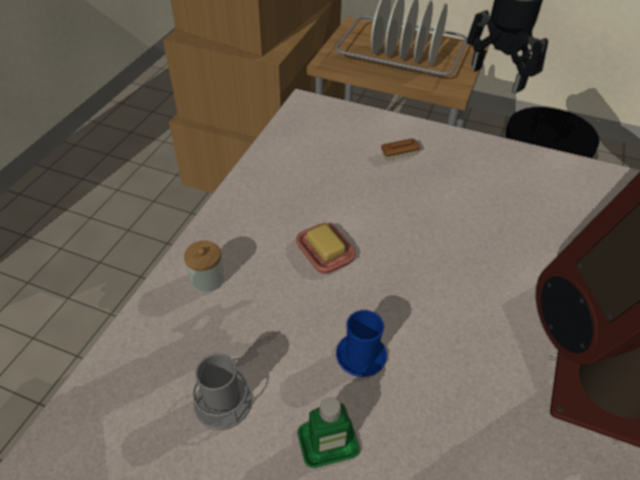

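```bash
python3 -c "
from plant import *
job_done(); print(observe()['time_s'])"
```

```text
the job is handed in; nothing more can be done
the job is handed in; nothing more can be done
```

All four items are back in their places, and I handed the job in about 46 s into the 128 s limit. job_done gives no verdict, so these results come from my own last checks.

I found the objects from the top and side depth images, plus one wrist view for the bottle's angle. Then I moved the bottle, tumbler, cup and soap in that order. I lowered each one slowly until it touched, opened the gripper and backed off upwards.

**Final check (top and side depth):**

| Item | Distance from centre of its place | Angle to holder |
|---|---|---|
| Soap | about 1 mm | within 1° |
| Tumbler | under 1 mm | round |
| Cup | under 1 mm | round |
| Bottle | 1–3 mm | within 1° |

- **Heights and tilt:** all four touched down within about 1 mm of the expected height. Their measured tops read 2 to 5 mm high, but the objects read about the same amount high before I moved them. I didn't measure tilt directly, but all looked upright or level in both pictures.
- **Bystanders:** the cotton-bud jar and nail brush were within about 1 mm of where they started.
- **Disagreement:** the top and side cameras differed by about 2.5 mm on the bottle's position. That is close to the calibration error and well inside the 14 mm tolerance. No check failed.

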